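Change over spring-lid parts bins

TASK

The dust boots are fitted and the castle nuts come next, and only one bin is to stand open at a time: first press the ajar lid of the dust-boot bin down until its catch snaps over it and holds it shut, then press the thumb tab of the castle-nut bin's front catch so that the lid springs ajar, and push that lid up and all the way back with a fingertip so that it stays open by itself. Nothing is to be gripped or lifted: leave the parts in the bins, the sleeve bin shut and the things lying round the bins where they are.

Things in the scene. Friction and masses are not known exactly. Their poses are not given: they have to be found in the camera images.
- nut_bin: Fixed grey plastic bin, 120 (x) x 100 (y) x 78 mm high, holding three castle nuts, bright metal, 25 mm across, on a white tray, seen through the lid's window. Origin: centre of its underside; x to its back, y to its left, z up. Lid hinge axis: along y at x +52, z +75.5 mm. A rocking metal catch sits in a notch of the front wall (pivot x -62, z +66). Three alike bins stand side by side on a 6 mm rail and change places.
- nut_lid (a joint): Angle (rad) of that bin's lid, shut at the start: 0 shut and caught, flush with the rim; about 0.38 ajar, on the spring plunger; 1.9 back on its stop (stays open past upright, else falls back to ajar); -0.03 pressed in to a hard stop. Lid 5 mm thick, 92 mm wide, reaching 108 mm forward of its axis, its 26 mm wide tongue 116 mm; no handle.
- nut_pad (a point): Top centre of the flat round pad (26 mm across) at the front of that lid, moving with it; lid shut: x -41, y 0, z +79.4 mm in the bin's frame. Pressed here (2 to 6 N, rather more on the hard stop) an ajar lid goes down, and its tongue snaps under the catch's nose as it comes flush; it then stays shut.
- nut_tab (a point): Top of the ribbed thumb tab of that bin's front catch, at x -94, y 0, z +74.5 mm in the bin's frame; tab 34 mm wide, flat, out to x -107. Pressed down 7 to 9 mm here (1 to 5 N), the catch's nose (top at z +89, x -61 to -69) tips 3 mm forward off the lid's tongue and the lid springs up ajar; let go, the catch springs back.
- boot_bin: Fixed grey plastic bin, 120 (x) x 100 (y) x 78 mm high, holding two black rubber dust boots, ribbed domes 45 mm across, on a white tray, seen through the lid's window. Origin: centre of its underside; x to its back, y to its left, z up. Lid hinge axis: along y at x +52, z +75.5 mm. A rocking metal catch sits in a notch of the front wall (pivot x -62, z +66). Three alike bins stand side by side on a 6 mm rail and change places.
- boot_lid (a joint): Angle (rad) of that bin's lid, standing ajar at the start: 0 shut and caught, flush with the rim; about 0.38 ajar, on the spring plunger; 1.9 back on its stop (stays open past upright, else falls back to ajar); -0.03 pressed in to a hard stop. Lid 5 mm thick, 92 mm wide, reaching 108 mm forward of its axis, its 26 mm wide tongue 116 mm; no handle.
- boot_pad (a point): Top centre of the flat round pad (26 mm across) at the front of that lid, moving with it; lid shut: x -41, y 0, z +79.4 mm in the bin's frame. Pressed here (2 to 6 N, rather more on the hard stop) an ajar lid goes down, and its tongue snaps under the catch's nose as it comes flush; it then stays shut.
- boot_tab (a point): Top of the ribbed thumb tab of that bin's front catch, at x -94, y 0, z +74.5 mm in the bin's frame; tab 34 mm wide, flat, out to x -107. Pressed down 7 to 9 mm here (1 to 5 N), the catch's nose (top at z +89, x -61 to -69) tips 3 mm forward off the lid's tongue and the lid springs up ajar; let go, the catch springs back.
- sleeve_bin: Fixed grey plastic bin, 120 (x) x 100 (y) x 78 mm high, holding two black rubber sleeves, rods 75 mm long, on a white tray, seen through the lid's window. Origin: centre of its underside; x to its back, y to its left, z up. Lid hinge axis: along y at x +52, z +75.5 mm. A rocking metal catch sits in a notch of the front wall (pivot x -62, z +66). Three alike bins stand side by side on a 6 mm rail and change places.
- sleeve_lid (a joint): Angle (rad) of that bin's lid, shut at the start: 0 shut and caught, flush with the rim; about 0.38 ajar, on the spring plunger; 1.9 back on its stop (stays open past upright, else falls back to ajar); -0.03 pressed in to a hard stop. Lid 5 mm thick, 92 mm wide, reaching 108 mm forward of its axis, its 26 mm wide tongue 116 mm; no handle.
- sleeve_pad (a point): Top centre of the flat round pad (26 mm across) at the front of that lid, moving with it; lid shut: x -41, y 0, z +79.4 mm in the bin's frame. Pressed here (2 to 6 N, rather more on the hard stop) an ajar lid goes down, and its tongue snaps under the catch's nose as it comes flush; it then stays shut.
- sleeve_tab (a point): Top of the ribbed thumb tab of that bin's front catch, at x -94, y 0, z +74.5 mm in the bin's frame; tab 34 mm wide, flat, out to x -107. Pressed down 7 to 9 mm here (1 to 5 N), the catch's nose (top at z +89, x -61 to -69) tips 3 mm forward off the lid's tongue and the lid springs up ajar; let go, the catch springs back.
- nut_a_mid (a point): Centre of a loose castle nut, 25 mm across, 18 mm high, in its bin
- nut_b_mid (a point): Centre of a loose castle nut, 25 mm across, 18 mm high, in its bin
- nut_c_mid (a point): Centre of a loose castle nut, 25 mm across, 18 mm high, in its bin
- boot_a_mid (a point): Centre of a loose dust boot, 45 mm across, 22 mm high, in its bin
- boot_b_mid (a point): Centre of a loose dust boot, 45 mm across, 22 mm high, in its bin
- joint_e_mid (a point): Middle of a loose black forged ball joint, about 117 x 185 x 109 mm, lying to the left of the bins; not to be moved
- gauge_mid (a point): Middle of a loose plug gauge, a rod 135 mm long, 16 mm thick, lying to the right of the bins; not to be moved
- grease_mid (a point): Middle of a loose white grease tube, 150 x 57 x 40 mm, lying in front of the bins; not to be moved

How it is judged (in metres and radians):
On the way, in this order (a step that is already met when the one before it is completed fails the run):
1. the dust-boot bin's lid is down and caught (within 0.04 rad of flush) while the castle-nut bin is still shut (below 0.1 rad) (value of joint boot_lid between -0.06 and 0.04 rad and value of joint nut_lid below 0.1 rad), for 0.2 s.
2. the castle-nut bin's lid, released by its catch, stands ajar on its spring (0.2 to 0.6 rad) (value of joint nut_lid between 0.2 and 0.6 rad), for 0.2 s.
At the end, for the whole second after the job is handed in: The castle-nut bin's lid lies back beyond 1.6 rad, at rest; the lids of the dust-boot and sleeve bins are shut and caught (within -0.03 to 0.04 rad of flush) (value of joint nut_lid above 1.6 rad and value of joint boot_lid between -0.03 and 0.04 rad and value of joint sleeve_lid between -0.03 and 0.04 rad and velocity of joint nut_lid between -0.1 and 0.1 rad/s); the robot touches nothing.
It fails at once if the sleeve bin's lid is released or opened (more than 0.08 rad) (value of joint sleeve_lid above 0.08 rad).
It fails at once if a nut or boot in the bins is lifted or shifted more than 20 mm (distance of any of nut_a_mid, nut_b_mid, nut_c_mid, boot_a_mid, boot_b_mid from where it was at the start of the episode above 0.02 m).
It fails at once if the ball joint, the plug gauge or the grease tube is moved more than 20 mm (distance of any of joint_e_mid, gauge_mid, grease_mid from where it was at the start of the episode above 0.02 m).
It also fails if it takes over 45 s, if anything falls off the work surface, if the arm or the gripper's body presses on something with over 40 N, if the wrist force passes 120 N, or if a joint passes its speed limit or range.

ROBOT

A 6-joint arm with a two-finger parallel gripper is mounted at the origin on a cart in front of the work surface, level with it; the furniture and walls round the work are solid. World frame = base frame: x ahead of the robot, y to its left, z up, the work surface at z = 0. Lengths are in mm, angles in rad, forces in N, time in s.
With the tool pointing down it reaches from about 325 to 875 mm from the base axis. Payload 4.4 kg.
Tool frame: the origin (TCP) lies at the very end of the fingers, on their centre line; the grasp point (between the pads) lies 19 mm behind it (manip.hold_point_z is the distance from the TCP to the grasp point, in mm); z points along the fingers, y is the direction in which the jaws open and shut (so a half turn about z gives the same grasp; the last joint's range is limited). The gripper opens to 85 mm and grips with 20 to 120 N. Pads are 22 mm wide; open, the fingers measure 114 mm over their backs; the gripper's body (76 mm by 85 mm) begins 54 mm behind the grasp point. The pads swing forward as they close: fully open they stand 13 mm farther back than shut.
Start: joints at [-0.15, 0.207, 1.542, -0, 1.393, -0.15], TCP at [575.002, -0.012, 231.282] pointing down, gripper open.
Joint ranges: [-2.73, 2.73], [-0.86, 2.22], [0.23, 2.46], [-1.11, 4.25], [0.08, 2.63], [-2.82, 2.82]. Speed limits (rad/s): [2.79, 2.79, 3.14, 3.14, 3.14, 3.14].

INTERFACE

Orientations are given as a unit quaternion [x, y, z, w].
In Python, from bench import manip gives the robot as it stands.
- The arm moves only by the tool arm_command, never from a script. Its argument "moves" is a list of rows, each a list of 5 numbers: the shift along the world's x, y, z in cm, then the turn about the world's z in degrees, then the gripper's target within -1 to 1 (fully open at 1, half-way at 0, shut at -1). In form: [[tx, ty, tz, turn, hand], ...]. A call has 1 to 12 rows; each row is the pose to reach, as a shift and turn from the pose commanded when the call began; what a row does not reach only later rows make up. A row lasts 1/12 s, in which the tool goes at most 41.7 mm and 7.16 degrees, less where a joint would pass 70% of its speed; a pose out of reach is approached as far as the arm can. A call with a gripper value outside its range is refused whole. The fingers move at their own pace and stop on an object; "force" is the grip in N (left out, the last holds). Time passes only in rows, so rows that repeat a pose let the fingers close. It gives the time, the measured TCP pose, the force and the opening at its end, in the units of the state.
- manip.state(): the state, without advancing time (a new reading comes with each control period).
- manip.snapshot(name): name is "scene" or "side" or "wrist"; returns a dict with "color" (400x640x3 uint8, red, green, blue), "range_z" (400x640 float32, mm along the optical axis (not along the pixel's ray), 0 where there is no reading), "fovy" (degrees; the focal length in pixels is half the picture's height over the tangent of half this angle, whatever the lens; pixels are square), "cx", "cy" (the principal point, pixels), "world_from_camera" (4x4, takes a point from camera to world coordinates). Camera axes: x right, y up, looking along -z (the intrinsics and any distortion apply to the point x, -y, -z); pixel columns grow to the right and rows downward; lengths in mm; the calibration is good to about 2 mm. A picture is of the moment at which its call begins.
- manip.finish_job(): hands the job in, once; it reports no verdict.
The state is a dict: "t": time; "joint_positions": joint angles; "joint_velocities": joint speeds; "tau": joint torques, N m; "tcp_pos": TCP position; "orientation": TCP orientation; "wrist_force": force on the tool from outside, world axes, zero at the start; "wrist_torque": the same for the moment, N m; "opening": opening from 0.0 (shut) to 1.0 (fully open).
Only numpy, scipy, OpenCV 4.12 (cv2) and the standard library are available. Lean on these libraries where they do the work, as an engineer would, in place of code of your own. Each camera call takes 0.05 s, during which the arm holds its last target. There are 200 camera calls.

## Working session

There is one attempt and no reset: what is moved stays moved. The work goes in short steps, Python scripts to look and compute and a tool call to move; the robot and the scene stay as the last step left them, time stands still between calls to the robot, and variables do not carry over. Pictures are saved under pics/ and viewed, about 8 in all and at most 12, crops included, and the job is handed in when it is done.

Besides the shell and the picture viewer there is one more tool, called after "Emit:" as name([rows], argument=value, ...), one row to a line, values as JSON. arm_command: Moves the arm, as the interface text tells. Its arguments: {"type":"object","properties":{"moves":{"type":"array","items":{"type":"array","items":{"type":"number"}}},"force":{"type":"number"}},"required":["moves"]}

```bash
mkdir -p pics; cat > h.py <<'E'
import numpy as np, cv2
from bench import manip
def snap(n):
    s=manip.snapshot(n); np.savez(f'{n}.npz',**s); return s
def pts(s):
    h,w=s['range_z'].shape; f=h/2/np.tan(np.radians(float(s['fovy']))/2)
    u,v=np.meshgrid(np.arange(w),np.arange(h)); z=s['range_z']
    P=np.stack([(u-s['cx'])/f*z,-(v-s['cy'])/f*z,-z,np.ones_like(z)],-1)
    return (P@np.array(s['world_from_camera']).T)[...,:3]
E
python3 - <<'E'
from h import *
for n in('scene','side','wrist'):
    s=snap(n); cv2.imwrite(f'pics/{n}0.png',s['color'][...,::-1]); print(n,s['fovy'],s['cx'],s['cy'],[k for k in s],np.round(s['world_from_camera'],2).tolist())
print(manip.state())
E
```

```text
scene 54.18823972483086 321.84265035757 201.991730388064 ['color', 'range_z', 'fovy', 'cx', 'cy', 'world_from_camera'] [[0.42, 0.43, -0.8, -148.1], [-0.91, 0.21, -0.37, -279.0], [0.01, 0.88, 0.48, 500.67], [0.0, 0.0, 0.0, 1.0]]
side 45.5018788366431 327.24653898338073 200.44993508687742 ['color', 'range_z', 'fovy', 'cx', 'cy', 'world_from_camera'] [[1.0, -0.06, 0.06, 566.59], [0.08, 0.47, -0.88, -961.75], [0.02, 0.88, 0.47, 632.12], [0.0, 0.0, 0.0, 1.0]]
wrist 71.57579795859881 317.3713180230903 199.82660504679816 ['color', 'range_z', 'fovy', 'cx', 'cy', 'world_from_camera'] [[1.0, -0.0, 0.0, 574.93], [-0.0, 0.96, 0.29, 71.98], [-0.0, -0.29, 0.96, 371.06], [0.0, 0.0, 0.0, 1.0]]
{'t': 0.15, 'joint_positions': array([-1.50487067e-01,  2.07277795e-01,  1.54262695e+00,  9.92895705e-06,
        1.39348892e+00, -1.50449950e-01]), 'joint_velocities': array([ 0.00089013, -0.00226546, -0.00448809, -0.00060681, -0.00015772,
       -0.00068958]), 'tau': array([ 5.23460058e-04, -3.83512866e+01, -2.92037880e+01, -1.78299792e-04,
        6.64118095e-03, -5.65601522e-05]), 'tcp_pos': array([5.74417214e+02, 8.76152793e-02, 2.30361550e+02]), 'orientation': array([ 7.07120239e-01,  7.07092749e-01, -5.30177243e-04, -7.27910084e-04]), 'wrist_force': array([-0.01564346,  0.09661971, -0.20601412]), 'wrist_torque': array([-0.00291411, -0.02972144, -0.03100786]), 'opening': 0.9979160900242424}
```

View pics/scene0.png

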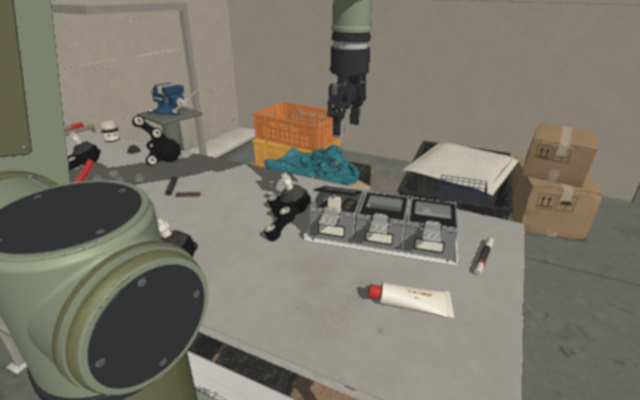

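View pics/side0.png

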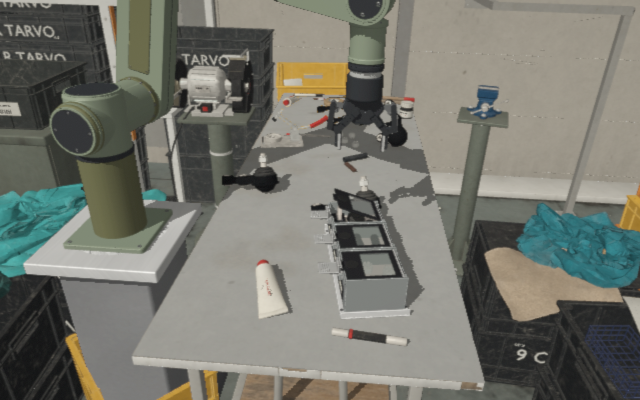

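The scene camera shows three bins at px (335–455, 190–260). The leftmost one is ajar, the ball joint is on its left, the grease tube in front and the gauge on the right. I'll enlarge the bins and get their positions.

```bash
python3 - <<'E'
from h import *
a=dict(np.load('scene.npz'));b=dict(np.load('side.npz'))
A=cv2.resize(a['color'][170:270,290:470,::-1],None,fx=4.4,fy=4.4,interpolation=2)[:,:800]
B=cv2.resize(b['color'][180:320,305:425,::-1],None,fx=4,fy=4,interpolation=2)
cv2.imwrite('pics/cropA.png',A);cv2.imwrite('pics/cropB.png',B)
for n,s in(('scene',a),('side',b)):
    P=pts(s); m=(s['range_z']>0)
    for z0,z1 in((20,200),):
        k=m&(P[...,2]>20)&(P[...,2]<150)&(P[...,0]>350)&(P[...,0]<800)&(P[...,1]<150)&(P[...,1]>-400)
        k2=m&(abs(P[...,2]-84)<3)&(P[...,0]>350)&(P[...,0]<900)&(P[...,1]<50)&(P[...,1]>-450)
        q=P[k2][:,:2].astype(np.float32); print(n,len(q),cv2.minAreaRect(q),q.min(0),q.max(0))
    # occupancy map
        H,_,_=np.histogram2d(P[k2][:,0],P[k2][:,1],bins=[np.arange(400,760,12),np.arange(-400,60,12)])
        print(H.astype(int)[:, ::-1].tolist() if 0 else '')
    # grid heights image
    g=np.zeros((400,560),np.uint8)
    kk=m&(P[...,2]>-20)&(P[...,2]<200)
    for p in P[kk]:
        i=int((p[0]-400)/1);j=int((100-p[1])/1)
        if 0<=i<400 and 0<=j<560: cv2.circle(g,(j,399-i),1,int(min(255,max(0,p[2]*1.6))),-1)
    cv2.imwrite(f'pics/map_{n}.png',cv2.applyColorMap(g,cv2.COLORMAP_JET))
M=np.hstack([cv2.imread('pics/map_scene.png'),cv2.imread('pics/map_side.png')]);cv2.imwrite('pics/map.png',cv2.resize(M,(800,int(800*400/1120))))
C=np.zeros((600,800,3),np.uint8);b2=cv2.resize(B,(330,385));C[:B.shape[0]]=0
a2=cv2.resize(A,(470,int(A.shape[0]*470/A.shape[1])))
E
```

```text
scene 2934 ((568.3111572265625, -94.07029724121094), (168.42169189453125, 305.08917236328125), 10.32073974609375) [ 466.16583 -249.61479] [676.82996   49.773903]

side 2973 ((570.8023681640625, -97.11296081542969), (162.29788208007812, 310.23370361328125), 10.921802520751953) [ 471.86295 -253.99492] [675.9791   49.42642]
```

View pics/cropA.png

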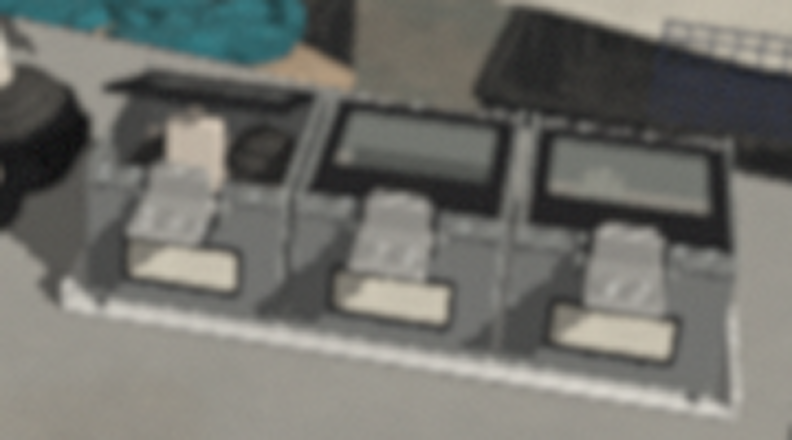

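View pics/cropB.png

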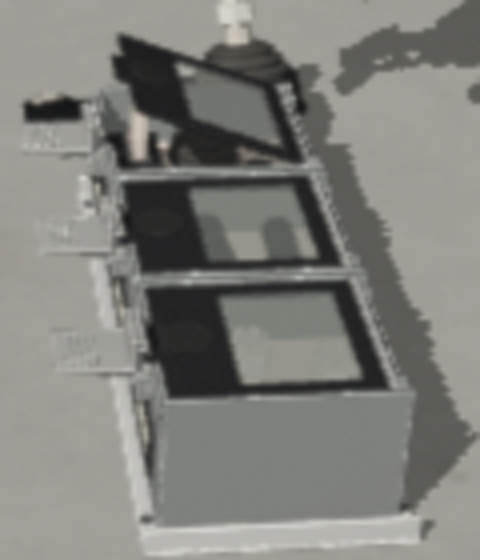

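View pics/map_scene.png

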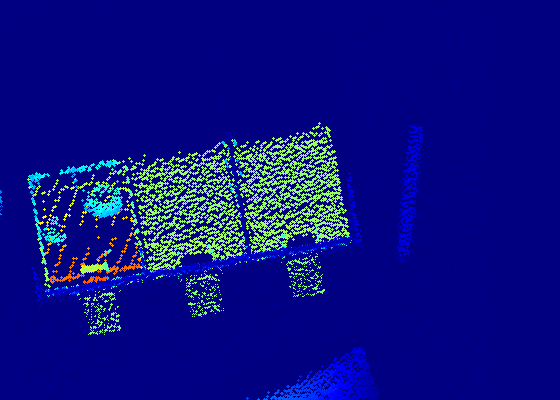

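The left bin (ajar) holds black domes, so it is the boot bin. The middle one shows two dark bars, which are the sleeves. The right one shows bright lumps, which are the nuts. I'll confirm this later with the wrist view. Now I'll fit the poses.

```bash
python3 - <<'E'
from h import *
from scipy.optimize import minimize
for n in('scene','side'):
    s=dict(np.load(n+'.npz'));P=pts(s);P=P[(s['range_z']>0)]
    P=P[(P[:,0]>430)&(P[:,0]<720)&(P[:,1]<90)&(P[:,1]>-300)]
    # shut lids top plane & yaw from minAreaRect of the region behind tabs
    yaw=np.radians(10.6)
    for it in range(3):
        c,s_=np.cos(yaw),np.sin(yaw); Q=np.c_[P[:,0]*c+P[:,1]*s_, -P[:,0]*s_+P[:,1]*c, P[:,2]]
        fw=Q[(Q[:,2]>15)&(Q[:,2]<60)&(abs(Q[:,1]+190)<160)]
        f=np.median(Q[(Q[:,2]>15)&(Q[:,2]<60)][:,0]) if n=='scene' else None
        if f is None: break
        w=Q[(Q[:,2]>15)&(Q[:,2]<55)&(abs(Q[:,0]-f)<6)]
        k=np.polyfit(w[:,1],w[:,0],1); yaw-= np.arctan(k[0]); print('front x',f,k,np.degrees(yaw),w[:,1].min(),w[:,1].max())
    if n=='scene': Y=yaw;F=f
    c,s_=np.cos(Y),np.sin(Y); Q=np.c_[P[:,0]*c+P[:,1]*s_, -P[:,0]*s_+P[:,1]*c, P[:,2]]
    print(n,'yaw',np.degrees(Y))
    t=Q[(Q[:,0]<F-12)&(Q[:,0]>F-60)&(Q[:,2]>70)&(Q[:,2]<95)]
    t=t[np.argsort(t[:,1])]; 
    for g in np.split(t,np.where(np.diff(t[:,1])>15)[0]+1):
        if len(g)>20: print('tab',len(g),np.percentile(g,[2,50,98],axis=0).round(1).tolist())
    l=Q[(Q[:,0]>F+10)&(Q[:,0]<F+140)&(abs(Q[:,2]-84)<5)]
    print('lid z',np.median(l[:,2]),np.percentile(l,[1,99],axis=0).round(1).tolist())
E
```

```text
front x 505.85220614294457 [8.72995917e-03 5.07248011e+02] 10.099822890620832 -360.134817641576 -31.490553601772007
front x 507.58489331425017 [8.77727420e-05 5.07251978e+02] 10.09479388295952 -355.7048992562553 -27.030601030608707
front x 507.60088044737233 [2.57065452e-08 5.07251981e+02] 10.094792410082976 -355.6602206331698 -26.98574761375911
scene yaw 10.094792410082976
tab 203 [[460.1, -309.8, 78.2], [475.7, -294.4, 81.2], [495.3, -278.7, 89.5]]
tab 187 [[459.7, -207.3, 78.7], [476.1, -191.1, 81.2], [495.4, -175.0, 88.1]]
tab 171 [[460.0, -103.3, 78.7], [475.3, -87.7, 81.3], [495.4, -71.1, 93.2]]
lid z 84.40262172848628 [[518.4, -342.7, 80.9], [622.1, -39.7, 87.5]]
side yaw 10.094792410082976
tab 234 [[460.2, -315.4, 73.6], [479.1, -301.3, 79.2], [495.2, -281.3, 90.4]]
tab 176 [[460.3, -212.1, 75.5], [477.6, -197.3, 79.1], [495.3, -178.0, 84.5]]
tab 139 [[460.2, -108.5, 71.1], [479.6, -94.6, 78.8], [495.3, -73.9, 82.5]]
lid z 82.27679479771382 [[518.6, -348.3, 79.4], [623.0, -56.5, 87.3]]
```

Emit:
arm_command([
  [-1,0,0,7,-1],
  [-2,0,0,14,-1],
  [-3,0.2,0,21,-1],
  [-4,0.4,0,28,-1],
  [-4,0.4,0,35,-1],
  [-4,0.4,0,42,-1],
  [-4,0.4,0,49,-1],
  [-4,0.4,0,56,-1],
  [-4,0.4,0,63,-1],
  [-4,0.4,0,70,-1],
  [-4,0.4,0,77,-1],
  [-4,0.4,0,84,-1],
])

```text
t: 1.15
tcp_pos: [534.7, 4.0, 230.8]
orientation: [0.049, 0.999, 0.0, -0.0]
wrist_force: [-0.1, -0.0, -0.1]
opening: -0.005
```

Emit:
arm_command([
  [0,0,-1,7,-1],
  [0,0,-2,14,-1],
  [0,0,-3,16,-1],
  [0,0,-4,16,-1],
  [0,0,-4,16,-1],
  [0,0,-4,16,-1],
])

```text
t: 1.65
tcp_pos: [534.3, 4.1, 190.3]
orientation: [-0.087, 0.996, 0.0, -0.001]
wrist_force: [-0.3, -0.2, -0.3]
opening: -0.007
```

```bash
python3 - <<'E'
from h import *
s=manip.state();print(s['t'],s['tcp_pos'],s['orientation'],s['wrist_force'],s['opening'],s['joint_positions'])
a=snap('side')['color'][100:320,240:440,::-1];b=snap('wrist')['color'][...,::-1]
cv2.imwrite('pics/p1.png',np.hstack([cv2.resize(a,(364,400)),cv2.resize(b,(436,400)[0:2])]))
E
```

```text
1.65 [534.28115857   4.10045988 190.3287417 ] [-8.66852531e-02  9.96235126e-01  2.58133518e-04 -1.08386432e-03] [-0.28972393 -0.23064351 -0.28813328] -0.006593823270697708 [-1.54357345e-01  1.59806401e-01  1.68455267e+00 -1.69927854e-05
  1.29946188e+00 -1.89873758e+00]
```

View pics/p1.png

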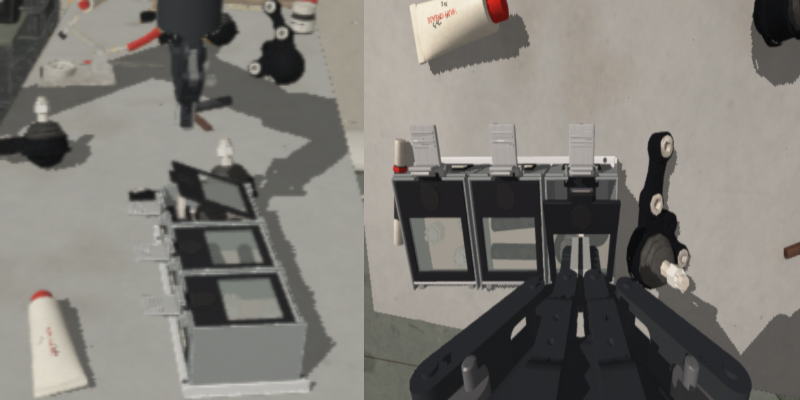

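The wrist view shows the nuts in the bin at the far right (left in this view, px 435,235) and two rods in the middle bin. The fingertips line up with the boot bin's catch (column 580). Next I press the boot lid.

Emit:
arm_command([
  [0,0,-2.5,0,-1],
  [0,0,-5,0,-1],
  [0,0,-6.5,0,-1],
  [0,0,-7,0,-1],
  [0,0,-7.5,0,-1],
  [0,0,-8,0,-1],
  [0,0,-8.5,0,-1],
  [0,0,-9,0,-1],
  [0,0,-9.5,0,-1],
  [0,0,-10,0,-1],
  [0,0,-10.3,0,-1],
])

```text
t: 2.67
tcp_pos: [535.1, 3.8, 88.1]
orientation: [-0.087, 0.996, -0.0, 0.0]
wrist_force: [-3.1, -1.5, 4.2]
opening: -0.0
```

Emit:
arm_command([
  [0,0,-0.3,0,-1],
  [0,0,-0.5,0,-1],
  [0,0,-0.5,0,-1],
])

```text
t: 2.92
tcp_pos: [534.9, 3.8, 83.0]
orientation: [-0.087, 0.996, -0.0, -0.0]
wrist_force: [-2.4, -1.7, 2.8]
opening: -0.001
```

Emit:
arm_command([
  [0,0,-0.2,0,-1],
  [0,0,-0.4,0,-1],
  [0,0,-0.5,0,-1],
  [0,0,-0.5,0,-1],
])

```text
t: 3.25
tcp_pos: [535.2, 3.7, 82.0]
orientation: [-0.087, 0.996, -0.0, -0.0]
wrist_force: [-12.4, -0.5, 25.3]
opening: 0.001
```

Emit:
arm_command([
  [0,0,1,0,-1],
  [0,0,4,0,-1],
  [0,0,7,0,-1],
  [0,0,9,0,-1],
  [0,0,9,0,-1],
])

```text
t: 3.67
tcp_pos: [539.1, 3.9, 173.6]
orientation: [-0.087, 0.996, -0.001, 0.006]
wrist_force: [1.1, 0.3, 1.0]
opening: -0.004
```

```bash
python3 - <<'E'
from h import *
s=snap('wrist');P=pts(s);P=P[s['range_z']>0]
c,q=np.cos(np.radians(10.1)),np.sin(np.radians(10.1));Q=np.c_[P[:,0]*c+P[:,1]*q-567,-P[:,0]*q+P[:,1]*c,P[:,2]]
for y0 in(-296.3,-193,-89.3):
    l=Q[(abs(Q[:,1]-y0)<40)&(Q[:,0]>-52)&(Q[:,0]<-20)&(Q[:,2]<130)]; t=Q[(abs(Q[:,1]-y0)<40)&(Q[:,0]>-109)&(Q[:,0]<-76)&(Q[:,2]>65)&(Q[:,2]<100)]
    print(y0,'lid front z',np.percentile(l[:,2],[10,50,90]),'tab',np.percentile(t,[2,50,98],axis=0).round(1).tolist())
print(manip.state()['tcp_pos'],manip.state()['wrist_force'])
E
```

```text
-296.3 lid front z [81.10766154 82.00556759 83.26359524] tab [[-107.1, -313.3, 75.9], [-92.1, -296.2, 78.3], [-76.3, -280.8, 79.9]]
-193 lid front z [81.07457451 82.00579358 83.27285944] tab [[-106.9, -209.5, 76.6], [-92.0, -192.9, 78.3], [-76.8, -177.2, 80.0]]
-89.3 lid front z [81.03750481 81.94098593 83.21025849] tab [[-106.7, -106.0, 76.7], [-92.4, -89.6, 78.3], [-76.7, -73.8, 80.0]]
[537.50830554   3.99878616 171.01446385] [-0.31477152  0.54800297 -0.8482746 ]
```

The boot lid now lies level with the shut ones, and the tabs are where I calculated. Next I move over the nut tab.

Emit:
arm_command([
  [-0.3,-3,0,0,-1],
  [-0.6,-7,0,0,-1],
  [-0.9,-11,0,0,-1],
  [-1.2,-15,0,0,-1],
  [-1.5,-19,0,0,-1],
  [-1.7,-21.3,0,0,-1],
  [-1.7,-21.3,0,0,-1],
  [-1.7,-21.3,-3,0,-1],
  [-1.7,-21.3,-6,0,-1],
  [-1.7,-21.3,-7.5,0,-1],
  [-1.7,-21.3,-7.5,0,-1],
])

```text
t: 4.63
tcp_pos: [513.6, -205.6, 86.9]
orientation: [-0.087, 0.996, 0.004, -0.005]
wrist_force: [0.5, 0.5, -1.1]
opening: -0.006
```

Emit:
arm_command([
  [0,0,0,0,-1],
  [0,0,0,0,-1],
  [0,0,0,0,-1],
])

```text
t: 4.88
tcp_pos: [519.3, -209.3, 94.8]
orientation: [-0.087, 0.996, -0.001, 0.001]
wrist_force: [0.3, -0.5, 0.4]
opening: 0.007
```

Emit:
arm_command([
  [-0.2,0,-0.7,0,-1],
  [-0.2,0,-1.2,0,-1],
  [-0.2,0,-1.6,0,-1],
  [-0.2,0,-1.9,0,-1],
  [-0.2,0,-2.2,0,-1],
  [-0.2,0,-2.2,0,-1],
])

```text
t: 5.38
tcp_pos: [515.4, -209.1, 70.6]
orientation: [-0.087, 0.996, 0.0, -0.001]
wrist_force: [-3.3, -1.0, 2.1]
opening: -0.002
```

Emit:
arm_command([
  [0,0,0,0,-1],
  [0,0,0.5,0,-1],
  [-0.5,0,2,0,-1],
  [-1.5,0,3,0,-1],
  [-1.5,0,3,0,-1],
  [-1.5,0,3,0,-1],
])

```text
t: 5.88
tcp_pos: [501.9, -209.2, 102.2]
orientation: [-0.087, 0.996, -0.0, 0.001]
wrist_force: [0.4, 0.2, -1.0]
opening: 0.001
```

```bash
python3 - <<'E'
from h import *
print(manip.state()['tcp_pos'],manip.state()['wrist_force'])
a=snap('side')['color'][150:330,280:440,::-1];b=snap('wrist')['color'][...,::-1]
cv2.imwrite('pics/p2.png',np.hstack([cv2.resize(a,(356,400)),cv2.resize(b,(440,400))]))
E
```

```text
[ 501.94813962 -209.15073246  102.22113091] [ 0.40289224  0.20781434 -1.0394681 ]
```

View pics/p2.png

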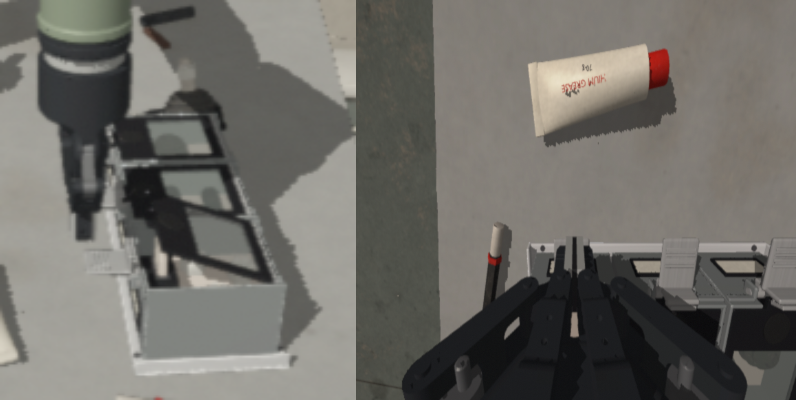

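The nut lid stands ajar and the boot lid is flat. Next I push the nut lid's front edge up and back along its arc.

Emit:
arm_command([
  [1,0.2,0.3,0,-1],
  [2.2,0.4,0.3,0,-1],
  [3.3,0.6,0.3,0,-1],
  [4.2,0.7,0.4,0,-1],
  [4.7,0.8,0.6,0,-1],
  [5.2,0.9,1.4,0,-1],
  [5.8,1.0,2.4,0,-1],
  [6.5,1.15,3.3,0,-1],
  [7.3,1.3,4.2,0,-1],
  [7.3,1.3,4.2,0,-1],
])

```text
t: 6.82
tcp_pos: [576.2, -196.9, 145.9]
orientation: [-0.087, 0.996, -0.001, 0.002]
wrist_force: [-1.0, -0.9, 0.6]
opening: -0.005
```

```bash
python3 - <<'E'
from h import *
print(manip.state()['tcp_pos'],manip.state()['wrist_force'])
a=snap('side')['color'][130:330,270:450,::-1]
cv2.imwrite('pics/p3.png',cv2.resize(a,(450,500)))
E
```

```text
[ 576.24049577 -196.87704094  145.86055352] [-1.00783029 -0.85946234  0.61535558]
```

View pics/p3.png

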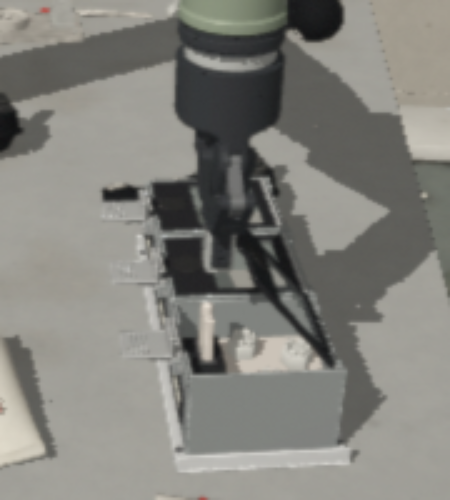

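The lid leans on the fingers at about 50° and the nuts lie undisturbed. I'll carry on.

Emit:
arm_command([
  [0.9,0.15,0.8,0,-1],
  [1.8,0.3,1.5,0,-1],
  [2.8,0.5,2.0,0,-1],
  [3.8,0.7,2.5,0,-1],
  [4.9,0.9,2.9,0,-1],
  [6.0,1.1,3.2,0,-1],
  [7.1,1.3,3.3,0,-1],
  [8.2,1.5,3.3,0,-1],
  [9.2,1.65,3.3,0,-1],
  [10.0,1.8,3.3,0,-1],
  [10.5,1.9,3.3,0,-1],
  [10.5,1.9,3.3,0,-1],
])

```text
t: 7.87
tcp_pos: [679.2, -176.5, 175.1]
orientation: [-0.088, 0.996, 0.0, -0.001]
wrist_force: [0.1, -0.1, -1.0]
opening: 0.003
```

Emit:
arm_command([
  [0,0,0,0,-1],
  [-1,-0.2,0,0,-1],
  [-3,-0.5,1,0,-1],
  [-6,-1,3,0,-1],
  [-9,-1.5,5,0,-1],
  [-12,-2,6,0,-1],
  [-14,-2,6,0,-1],
  [-14,-2,6,0,-1],
  [-14,-2,6,0,-1],
  [-14,-2,6,0,-1],
])

```text
t: 8.7
tcp_pos: [539.2, -197.1, 236.4]
orientation: [-0.087, 0.996, -0.0, 0.0]
wrist_force: [-0.1, -0.6, -0.1]
opening: -0.002
```

```bash
python3 - <<'E'
from h import *
print(manip.state()['t'],manip.state()['tcp_pos'],manip.state()['wrist_force'])
a=snap('side')['color'][130:350,240:450,::-1];b=snap('scene')['color'][150:320,250:500,::-1]
cv2.imwrite('pics/p4.png',np.hstack([cv2.resize(a,(358,375)),cv2.resize(b,(440,375))]))
s=snap('side');P=pts(s);P=P[s['range_z']>0]
c,q=np.cos(np.radians(10.1)),np.sin(np.radians(10.1));Q=np.c_[P[:,0]*c+P[:,1]*q-567,-P[:,0]*q+P[:,1]*c,P[:,2]]
for y0 in(-193,-89.3):
    l=Q[(abs(Q[:,1]-y0)<35)&(Q[:,0]>-52)&(Q[:,0]<-20)&(Q[:,2]<130)];print(len(l),np.percentile(l[:,2],[10,50,90]))
l=Q[(abs(Q[:,1]+297)<35)&(Q[:,2]>100)&(Q[:,0]>35)&(Q[:,0]<120)];k=np.polyfit(l[:,2],l[:,0],1);print('lid angle',np.pi/2+np.arctan(k[0]),len(l))
E
```

```text
8.7 [ 539.22578847 -197.09714453  236.38357279] [-0.09453746 -0.55796137 -0.07658588]
259 [81.40109525 82.94473508 84.78040127]
346 [-499.84122911   81.30546923   83.85888794]
lid angle 1.8814908668774646 773
```

View pics/p4.png

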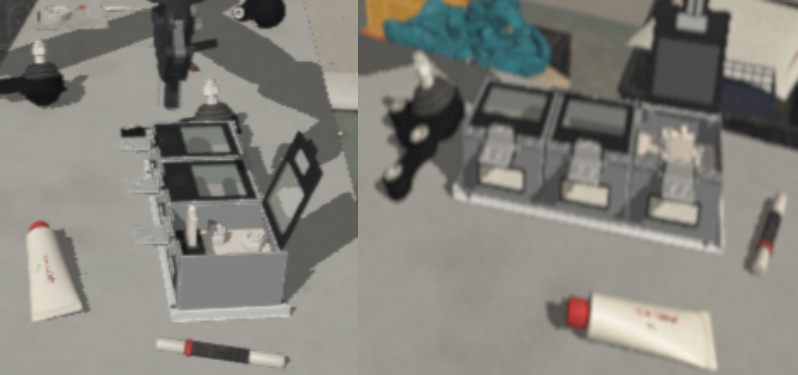

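The nut lid stands back on its stop at about 1.88 rad. The other two lids are flat, the objects round the bins haven't moved, and the arm is clear of everything. I'm handing in.

```bash
python3 -c "
from bench import manip
print(manip.finish_job())"
```

```text
the job is handed in; nothing more can be done
None
```

The job is done and handed in at about 8.8 s of the 45 s allowed; no verdict was reported.

- **Dust-boot bin:** I pressed the ajar lid (left bin) down to its hard stop, with about 25 N showing. Afterwards it measured level with the shut lids, at 82 mm front height for all three.
- **Castle-nut bin:** I pressed the thumb tab (right bin) about 9–10 mm, slightly past the stated 7–9 mm, at about 2 N. A picture showed the lid ajar, and I then pushed it along its arc with the closed fingertips.

**Last checks:**
- The nut lid stands back at about 1.88 rad.
- The boot and sleeve lids are flat at 81–83 mm.
- In the pictures the nuts, ball joint, plug gauge and grease tube look unmoved.
- The gripper is clear, with the wrist force close to zero.

**Measurements that disagreed:** The scene and side cameras differed by about 4 mm sideways. I used the average, and the wrist camera later confirmed it. In the last side view some boot-lid depth readings were clearly wrong (one low value of -500 mm). The middle reading and the picture both show that lid shut.

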